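# Sweep the spare bricks off the building board

## Task

The little archway is built and four spare plaster bricks are left lying on the building board. Sweep all four off the end of the board into the blue brick box with your fingertips, not into the cardboard scrap box. Only push them along the board: the bricks are brittle, so do not pick up, pinch or press down on them, and leave the archway, the clay jug, the glue bottle and the brush as they stand.

Things in the scene. Friction and masses are not known exactly. Their poses are not given: they have to be found in the camera images.
- board: plywood building board on two battens, fixed to the bench: 300 mm (its x, away from the robot at yaw 0) x 320 mm (its y) and 70 mm high, flat top. Along its two 320 mm edges (near and far) runs a wooden bead 8 mm wide and 8 mm high; its two ends (+y and -y) are open and level, and a box stands under each. Origin: centre of its underside, on the bench
- board_top (a point): middle of the board's top surface, 70 mm above the bench; axes as the board's
- brick_box: open blue plastic box, some such bricks at its far (+x) end: 300 x 120 x 54 mm (its x, y, z), walls and floor 4 mm, fixed, same yaw as the board. Stands at one end of the board (which end varies), its centre 200 mm from the board's along the board's y, 20 mm of its width tucked under the board's end: what is pushed off that end drops in. Origin: centre of its underside, on the bench
- scrap_box: open brown cardboard box, foam offcuts in it: 300 x 120 x 54 mm (its x, y, z), walls and floor 4 mm, fixed, same yaw as the board. Stands at one end of the board (which end varies), its centre 200 mm from the board's along the board's y, 20 mm of its width tucked under the board's end: what is pushed off that end drops in. Origin: centre of its underside, on the bench
- brick1_center (a point): one loose cast-plaster brick for miniature walls, reddish-brown block 30 x 20 x 16 mm (x, y, z of its own frame), about 16 g, lying flat on the board on its 30 x 20 face at the start, any yaw; the point is the middle of the block, 8 mm above the face it lies on. It slides easily when pushed and is brittle
- brick2_center (a point): another brick like brick 1; middle of the block
- brick3_center (a point): another brick like brick 1; middle of the block
- brick4_center (a point): another brick like brick 1; middle of the block
- brick1: brick 1; origin at the centre of the face it lies on, x along its 30 mm, y along its 20 mm
- brick2: brick 2; origin at the centre of the face it lies on, x along its 30 mm, y along its 20 mm
- brick3: brick 3; origin at the centre of the face it lies on, x along its 30 mm, y along its 20 mm
- brick4: brick 4; origin at the centre of the face it lies on, x along its 30 mm, y along its 20 mm
- archway: loose model of a ruined brick archway on a wooden base, 50 mm (x) x 150 mm (y) x 85 mm high, 0.25 kg, standing on the far part of the board about 105 mm beyond its middle. Origin: centre of its underside
- jug: loose miniature clay jug, 26 mm across and 38 mm high, 20 g, standing upright on the board just in front of the archway, about 42 mm beyond the board's middle line and at least 45 mm from where the nearest brick's middle can start; easily knocked over. Origin: centre of its foot
- glue: loose white glue bottle, 48 mm across, 130 mm high, standing on the bench to the robot's right of the board. Origin: centre of its foot
- brush: loose paint brush lying on the bench to the robot's left of the board, along its own x. Origin: on its underside

How it is judged:
At the end, for the whole second after the job is handed in: All four bricks lie at rest (under 0.02 m/s) inside the blue brick box, their middles within its walls and below its rim; archway and jug are within 10 mm of where they stood, the jug upright within 0.25 rad, glue bottle and brush within 15 mm (x of brick1_center in the frame of brick_box between -0.146 and 0.146 m and y of brick1_center in the frame of brick_box between -0.056 and 0.056 m and z of brick1_center in the frame of brick_box between 0 and 0.054 m and linear speed of each of brick1, brick2, brick3, brick4 below 0.02 m/s and x of brick2_center in the frame of brick_box between -0.146 and 0.146 m and y of brick2_center in the frame of brick_box between -0.056 and 0.056 m and z of brick2_center in the frame of brick_box between 0 and 0.054 m and x of brick3_center in the frame of brick_box between -0.146 and 0.146 m and y of brick3_center in the frame of brick_box between -0.056 and 0.056 m and z of brick3_center in the frame of brick_box between 0 and 0.054 m and x of brick4_center in the frame of brick_box between -0.146 and 0.146 m and y of brick4_center in the frame of brick_box between -0.056 and 0.056 m and z of brick4_center in the frame of brick_box between 0 and 0.054 m and distance of each of archway, jug from where it was at the start of the episode below 0.01 m and distance of each of glue, brush from where it was at the start of the episode below 0.015 m and angle between jug's own z axis and vertical below 0.25 rad); the robot touches nothing.
It fails at once if a brick is lifted: its middle more than 32 mm above the board (z of any of brick1_center, brick2_center, brick3_center, brick4_center in the frame of board_top above 0.032 m).
It fails at once if a brick is pinched or pressed on: more than 15 N from the fingers (contact force between the fingers and brick1 above 15 N or contact force between the fingers and brick2 above 15 N or contact force between the fingers and brick3 above 15 N or contact force between the fingers and brick4 above 15 N).
It fails at once if a brick falls into the scrap box ((x of brick1_center in the frame of scrap_box between -0.15 and 0.15 m and y of brick1_center in the frame of scrap_box between -0.06 and 0.06 m and z of brick1_center in the frame of scrap_box below 0.054 m) or (x of brick2_center in the frame of scrap_box between -0.15 and 0.15 m and y of brick2_center in the frame of scrap_box between -0.06 and 0.06 m and z of brick2_center in the frame of scrap_box below 0.054 m) or (x of brick3_center in the frame of scrap_box between -0.15 and 0.15 m and y of brick3_center in the frame of scrap_box between -0.06 and 0.06 m and z of brick3_center in the frame of scrap_box below 0.054 m) or (x of brick4_center in the frame of scrap_box between -0.15 and 0.15 m and y of brick4_center in the frame of scrap_box between -0.06 and 0.06 m and z of brick4_center in the frame of scrap_box below 0.054 m)).
It fails at once if the archway or the jug is moved more than 10 mm, or the jug tipped more than 0.25 rad (distance of any of archway, jug from where it was at the start of the episode above 0.01 m or angle between jug's own z axis and vertical above 0.25 rad).
It fails at once if the glue bottle or the brush is moved more than 15 mm (distance of any of glue, brush from where it was at the start of the episode above 0.015 m).
It also fails if it takes over 64 s, if anything falls off the work surface, if the arm or the gripper's body presses on something with over 40 N, if the wrist force passes 120 N, or if a joint passes its speed limit or range.

## Robot

A 7-joint arm with a two-finger parallel gripper is mounted at the origin on the work surface. World frame = base frame: x ahead of the robot, y to its left, z up, the work surface at z = 0. Lengths are in m, angles in rad, forces in N, time in s.
With the tool pointing down it reaches from about 0.425 to 0.925 m from the base axis. Payload 6.8 kg.
Tool frame: the origin (TCP) lies on the front face of the gripper's body, between the roots of the fingers; the fingertips stand 73 mm ahead of it and the grasp point (between the pads) lies 54 mm ahead of it; z points along the fingers, y is the direction in which the jaws open and shut (so a half turn about z gives the same grasp; the last joint's range is limited). The gripper opens to 85 mm and grips with 20 to 120 N. Pads are 22 mm wide; open, the fingers measure 114 mm over their backs; the gripper's body (76 mm by 85 mm) begins 54 mm behind the grasp point. The pads swing forward as they close: fully open they stand 13 mm farther back than shut.
Start: joints at [1.111, 0.477, 0.022, 1.555, -0.011, 1.109, -0.083], TCP at [0.233, -0.634, 0.304] pointing down, gripper open.
Joint ranges: [-2.96, 2.96], [-0.34, 2.1], [-1.41, 1.46], [0.24, 2.44], [-1.37, 4.51], [0.17, 1.92], [-2.96, 2.96]. Speed limits (rad/s): [2.39, 2.39, 3.14, 3.14, 3.14, 3.14, 3.14].

## Interface

Orientations are given as a rotation vector (axis times angle).
In Python, from bench import * gives the robot as it stands.
- The arm moves only by the tool jog_arm, never from a script. Its argument "plan" is a list of rows, each a list of 2 entries, a list of its own where there are three numbers: the shift along the world's x, y, z in cm, then the turn about the world's z in rad. In form: [[[tx, ty, tz], twist], ...]. A call has 1 to 12 rows; each row shifts and turns the commanded pose from where the row before left it; what a row does not reach is not made up. A row lasts 1/10 s, in which the tool goes at most 50 mm and 8.59 degrees, less where a joint would pass 70% of its speed; a pose out of reach is approached as far as the arm can. A call is refused whole if a number of a shift passes 5 or a number of a turn 0.15, either way. A call with a gripper value outside its range is refused whole. "hand" is the finger opening in cm, from 0 to 8.54, set as the call begins (left out, the last holds). The fingers move at their own pace and stop on an object; "grip_force" is the grip in N (left out, the last holds). Time passes only in rows, so rows that do not move let the fingers close. It gives the time, the measured TCP pose, the force and the opening at its end, in the units of the state.
- get_obs(): the state, without advancing time (a new reading comes with each control period).
- grab_frame(name): name is "scene" or "top"; returns the picture (384x512x3 uint8, red, green, blue); there is no depth.
- get_calibration(name): a dict with "intrinsics" (3x3 intrinsics, pixels), "k1" (the pictures are not rectified: a ray, as slopes to the right and down, at radius r is drawn at 1 + k1 r^2 times it, then the intrinsics apply), "xyz" and "orientation" of the camera in the world. Camera axes: x right, y down, z forward; pixel columns grow to the right and rows downward; lengths in m; the calibration is good to about 2 mm. A picture is of the moment at which its call begins. get_calibration takes no time and is no camera call.
- hand_in(): hands the job in, once; it reports no verdict.
The state is a dict: "clock": time; "joints": joint angles; "qvel": joint speeds; "tau": joint torques, N m; "tcp_pos": TCP position; "orientation": TCP orientation; "contact_force": force on the tool from outside, world axes, zero at the start; "moment": the same for the moment, N m; "grip_width": finger opening in m.
Only numpy, scipy, OpenCV 4.12 (cv2) and the standard library are available. Lean on these libraries where they do the work, as an engineer would, in place of code of your own. Each camera call takes 0.05 s, during which the arm holds its last target. There are 200 camera calls.

## Working session

There is one attempt and no reset: what is moved stays moved. The work goes in short steps, Python scripts to look and compute and a tool call to move; the robot and the scene stay as the last step left them, time stands still between calls to the robot, and variables do not carry over. Pictures are saved under pics/ and viewed, about 8 in all and at most 12, crops included, and the job is handed in when it is done.

Besides the shell and the picture viewer there is one more tool, called by a JSON object that holds its "api" and its "payload", one argument or row to a line. jog_arm: Moves the arm, as the interface text tells. Its arguments: {"type":"object","properties":{"plan":{"type":"array","items":{"type":"array"}},"hand":{"type":"number"},"grip_force":{"type":"number"}},"required":["plan"]}

```bash
mkdir -p pics
cat > h.py <<'E'
from bench import *
import numpy as np, cv2
from scipy.spatial.transform import Rotation as R
def cal(n):
    c=get_calibration(n); return np.array(c["intrinsics"],float),float(c["k1"]),np.array(c["xyz"],float),R.from_rotvec(c["orientation"]).as_matrix() if np.size(c["orientation"])==3 else np.array(c["orientation"])
def ray(n,uv,z):
    K,k,p,M=cal(n); uv=np.atleast_2d(np.array(uv,float))
    d=np.c_[(uv[:,0]-K[0,2])/K[0,0],(uv[:,1]-K[1,2])/K[1,1]]; s=d.copy()
    for _ in range(20): s=d/(1+k*(s**2).sum(1,keepdims=True))
    w=np.c_[s,np.ones(len(s))]@M.T
    return p+w*((z-p[2])/w[:,2:3])
def proj(n,P):
    K,k,p,M=cal(n); c=(np.atleast_2d(P)-p)@M; s=c[:,:2]/c[:,2:]
    s=s*(1+k*(s**2).sum(1,keepdims=True)); return np.c_[s[:,0]*K[0,0]+K[0,2],s[:,1]*K[1,1]+K[1,2]]
def snap(n,f):
    im=cv2.cvtColor(np.array(grab_frame(n)),cv2.COLOR_RGB2BGR); cv2.imwrite("pics/"+f,im); return im
E
python3 - <<'E'
from h import *
for n in("top","scene"):
    snap(n,n+"0.png"); print(n,cal(n))
print(get_obs())
E
```

```text
top (array([[456.17828118,   0.        , 261.06844514],
       [  0.        , 456.17828118, 192.52057101],
       [  0.        ,   0.        ,   1.        ]]), -0.07531455495835947, array([0.39908231, 0.01271386, 1.42899406]), array([[-0.02341152, -0.98767147,  0.1547804 ],
       [-0.99969262,  0.02186486, -0.01168768],
       [ 0.00815933, -0.15500645, -0.98787976]]))
scene (array([[364.51526915,   0.        , 256.33388318],
       [  0.        , 364.51526915, 193.76041928],
       [  0.        ,   0.        ,   1.        ]]), -0.002255788189767974, array([ 1.07346567, -0.5122696 ,  0.76613701]), array([[ 0.724343  ,  0.47868919, -0.4961692 ],
       [ 0.68935292, -0.49143591,  0.53224364],
       [ 0.01094391, -0.72756264, -0.68595396]]))
{'clock': 0.1, 'joints': array([ 1.11088562,  0.47774452,  0.02233672,  1.55639417, -0.01149961,
        1.10928663, -0.08309865]), 'qvel': array([ 0.00083176, -0.00274111, -0.00161874, -0.00244609,  0.00060602,
       -0.00136376, -0.00015138]), 'tau': array([ 4.42899502e-03, -5.97755384e+01,  1.61343500e+00, -2.81954688e+01,
        1.27675454e-02,  5.03621151e-03,  7.06621722e-05]), 'tcp_pos': array([ 0.23245448, -0.63325168,  0.30298699]), 'orientation': array([-3.09147901e+00, -5.49529049e-01,  6.57325393e-04]), 'contact_force': array([-0.55129168,  0.1923378 , -0.45430324]), 'moment': array([-0.02010029, -0.05571013,  0.03549303]), 'grip_width': 0.08558756546765024}
```

View pics/top0.png

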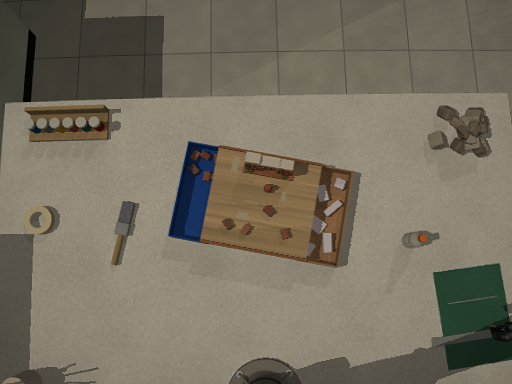

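View pics/scene0.png

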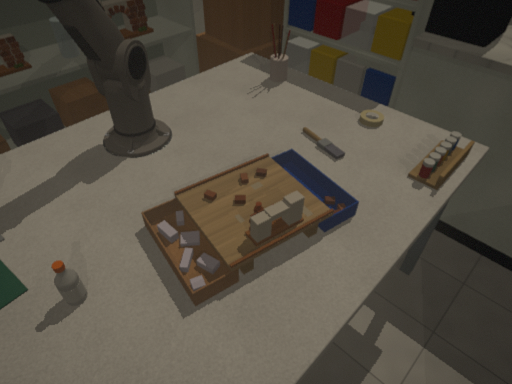

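The top view shows the blue box at the left (about 190,190), which is the robot's +y side, and the scrap box at the right (330,215). The bricks are near (229,223), (247,229), (269,211) and (286,233), the jug is at (269,188), and the archway is at (268,165).

```bash
cat >> h.py <<'E'
def frame(im):
    h=cv2.cvtColor(im,cv2.COLOR_BGR2HSV); m=cv2.inRange(h,(105,120,40),(130,255,255))
    c=max(cv2.findContours(m,0,2)[0],key=cv2.contourArea).reshape(-1,2)
    P=ray("top",c,0.054)[:,:2]; return cv2.minAreaRect(P.astype(np.float32)),c
def bricks(im,lo=(0,90,40),hi=(13,255,190)):
    h=cv2.cvtColor(im,cv2.COLOR_BGR2HSV); m=cv2.inRange(h,lo,hi); out=[]
    for c in cv2.findContours(m,0,2)[0]:
        if cv2.contourArea(c)<20: continue
        r=cv2.minAreaRect(c); P=ray("top",r[0],0.082)[0]
        q=ray("top",cv2.boxPoints(r),0.082)[:,:2]; e=[q[1]-q[0],q[2]-q[1]]; e.sort(key=lambda v:-np.linalg.norm(v))
        out.append((np.round(r[0],1),P.round(3),[round(float(np.linalg.norm(v)),3) for v in e],round(float(np.degrees(np.arctan2(e[0][1],e[0][0]))%180))))
    return out
E
python3 - <<'E'
from h import *
im=cv2.imread("pics/top0.png")
r,c=frame(im); print(r); print(cv2.boxPoints(r))
for b in bricks(im): print(b)
for u in [(219,147),(202,240),(323,163),(306,260)]: print(u,ray("top",u,0.07)[0].round(3))
h=cv2.cvtColor(im,cv2.COLOR_BGR2HSV)
for u in [(229,223),(247,229),(269,211),(286,233),(269,188),(260,220)]: print(u,h[u[1],u[0]])
cv2.imwrite("pics/crop0.png",cv2.resize(im[135:275,160:365],None,fx=3.9,fy=3.9,interpolation=2))
E
```

```text
((0.625880241394043, 0.2037138193845749), (0.09540194272994995, 0.2988656759262085), 78.14032745361328)
[[0.4698339  0.18774183]
 [0.76232    0.12632032]
 [0.7819266  0.21968581]
 [0.4894405  0.2811073 ]]
(array([252.9, 250.1]), array([0.44 , 0.025, 0.082]), [0.316, 0.008], 78)
(array([422.5, 238. ]), array([ 0.462, -0.481,  0.082]), [0.027, 0.024], 88)
(array([284.3, 233.5]), array([ 0.486, -0.069,  0.082]), [0.03, 0.021], 14)
(array([245.1, 229.1]), array([0.502, 0.046, 0.082]), [0.029, 0.019], 145)
(array([226.9, 223.4]), array([0.52 , 0.1  , 0.082]), [0.03, 0.019], 36)
(array([268.2, 209.9]), array([ 0.557, -0.023,  0.082]), [0.03, 0.021], 50)
(array([267.6, 187.8]), array([ 0.624, -0.023,  0.082]), [0.024, 0.024], 152)
(array([207.6, 176.1]), array([0.664, 0.156, 0.082]), [0.027, 0.027], 170)
(array([194.3, 169.2]), array([0.686, 0.197, 0.082]), [0.028, 0.017], 44)
(array([268., 171.]), array([ 0.675, -0.026,  0.082]), [0.148, 0.032], 79)
(array([288.4, 158.4]), array([ 0.713, -0.089,  0.082]), [0.207, 0.008], 78)
(array([200.5, 155.6]), array([0.727, 0.178, 0.082]), [0.057, 0.031], 81)
(array([235.3, 148.9]), array([0.746, 0.072, 0.082]), [0.102, 0.008], 79)
(array([ 73.8, 127.8]), array([0.826, 0.571, 0.082]), [0.026, 0.026], 136)
(array([100., 127.]), array([0.826, 0.489, 0.082]), [0.03, 0.023], 136)
(219, 147) [0.756 0.122 0.07 ]
(202, 240) [0.473 0.175 0.07 ]
(323, 163) [ 0.699 -0.195  0.07 ]
(306, 260) [ 0.407 -0.131  0.07 ]
(229, 223) [  9 132  87]
(247, 229) [ 11 142 111]
(269, 211) [  9 151  91]
(286, 233) [ 10 152 104]
(269, 188) [  9 173 102]
(260, 220) [ 17 112 143]
```

View pics/crop0.png

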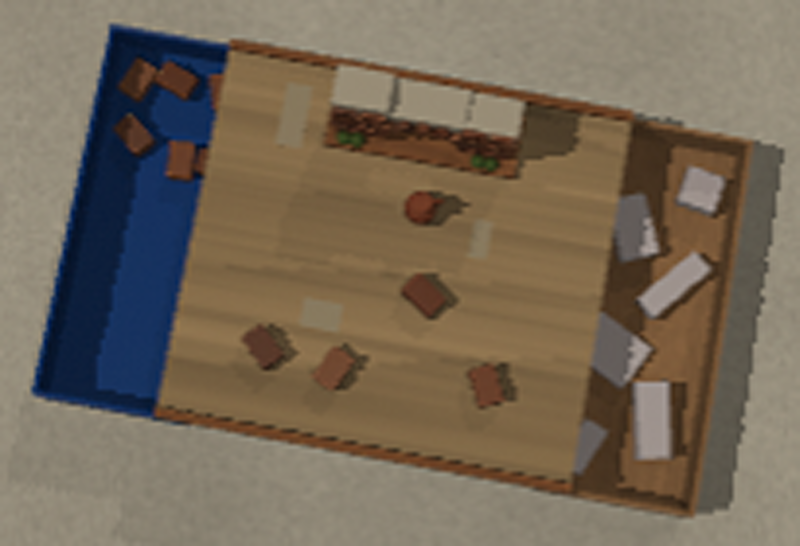

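The board is centred at about (0.582,-0.004) with a yaw of -11.9°. In board (x,y) mm, B2 is at (-82,89), B3 at (-89,33), B4 at (-81,-83), B1 at (-21,-24) and the jug at (45,-10). The measured brick sizes and the bead line agree with the dimensions given. I'll set the fingers 1.6 cm apart across the sweep direction and approach.

{"api": "jog_arm", "payload": {
  "plan": [
    [[2, 4.4, 0], 0.085],
    [[2, 4.4, 0], 0.085],
    [[2, 4.4, 0], 0.085],
    [[2, 4.4, 0], 0.085],
    [[2, 4.4, 0], 0.085],
    [[2, 4.4, 0], 0.085],
    [[2, 4.4, 0], 0.085],
    [[2, 4.4, 0], 0.085],
    [[2, 4.4, 0], 0.085],
    [[2, 4.4, 0], 0.085],
    [[2, 4.4, 0], 0.085],
    [[2, 4.4, 0], 0.075]
  ],
  "hand": 1.6,
  "grip_force": 20
}}

```text
clock: 1.3
tcp_pos: [0.4728, -0.1039, 0.3039]
orientation: [2.438, 1.981, -0.0]
contact_force: [0.9, -0.1, 0.4]
grip_width: 0.0166
```

{"api": "jog_arm", "payload": {
  "plan": [
    [[1.2, 4, -2], 0],
    [[1.2, 4, -2], 0],
    [[0, 3, -3], 0],
    [[0, 0, -3], 0],
    [[0, 0, 0], 0],
    [[0, 0, 0], 0],
    [[0, 0, 0], 0]
  ]
}}

```text
clock: 2.0
tcp_pos: [0.4975, 0.0035, 0.2053]
orientation: [2.442, 1.974, 0.002]
contact_force: [-0.1, 0.0, 0.6]
grip_width: 0.0162
```

{"api": "jog_arm", "payload": {
  "plan": [
    [[0, 0, -2], 0],
    [[0, 0, -2], 0],
    [[0, 0, -1], 0],
    [[0, 0, -0.6], 0],
    [[0, 0, 0], 0],
    [[0, 0, 0], 0],
    [[0, 0, 0], 0]
  ]
}}

```text
clock: 2.7
tcp_pos: [0.4972, 0.0044, 0.1487]
orientation: [2.44, 1.977, 0.002]
contact_force: [0.2, -0.2, -0.9]
grip_width: 0.0161
```

Run:
```python
from h import *
im=snap("scene","s1.png"); t=snap("top","t1.png")
a=cv2.resize(im[140:280,120:360],(800,467),interpolation=2); cv2.imwrite("pics/s1c.png",a)
print(get_obs()["contact_force"],get_obs()["tcp_pos"])
```

```text
[-0.81787708  0.27436871  0.28028578] [0.49695305 0.00436102 0.14848047]
```

View pics/s1c.png

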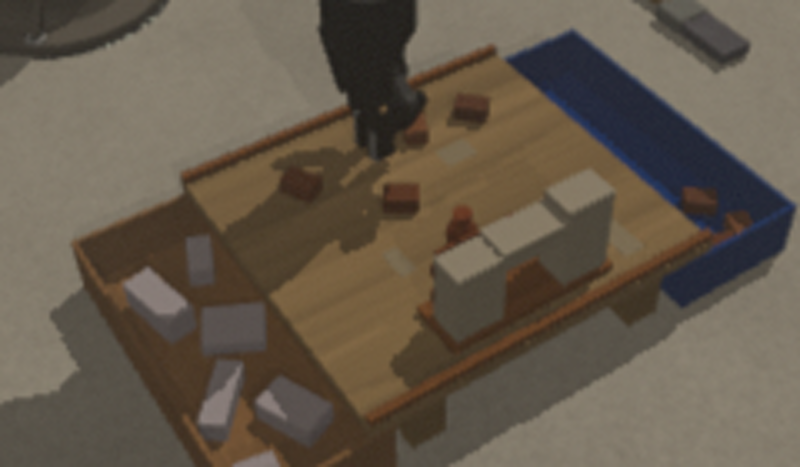

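The fingers are down behind brick 3 (crop 415,130), but the dark shape at (405,100) makes me doubt the jaw direction. I'll check it by projecting points.

Run:
```python
from h import *
o=get_obs(); M=R.from_rotvec(o["orientation"]).as_matrix(); p=o["tcp_pos"]
print(M.round(2))
im=cv2.imread("pics/s1.png"); big=cv2.resize(im[140:220,190:290],(800,640),interpolation=2)[:600]
for q,c in [((0,0,.073),(0,255,255)),((0,.015,.073),(0,0,255)),((0,-.015,.073),(255,0,0)),((.011,0,.073),(0,255,0)),((-.011,0,.073),(255,0,255)),((0,0,0),(255,255,255))]:
    w=p+M@np.array(q); u=proj("scene",w)[0]; print(q,w.round(3),u.round(1)); cv2.circle(big,(int((u[0]-190+.5)*8),int((u[1]-140+.5)*8)),5,c,-1)
cv2.imwrite("pics/s1z.png",big)
t=cv2.imread("pics/t1.png")
for b in bricks(t): print(b) if b[0][1]>180 and 200<b[0][0]<320 else 0
```

```text
[[ 0.21  0.98  0.  ]
 [ 0.98 -0.21 -0.  ]
 [ 0.    0.   -1.  ]]
(0, 0, 0.073) [0.497 0.004 0.075] [232.  184.1]
(0, 0.015, 0.073) [0.512 0.001 0.075] [234.8 187.1]
(0, -0.015, 0.073) [0.482 0.007 0.075] [229.3 181.2]
(0.011, 0, 0.073) [0.499 0.015 0.075] [235.3 182.7]
(-0.011, 0, 0.073) [ 0.495 -0.006  0.075] [228.7 185.6]
(0, 0, 0) [0.497 0.004 0.148] [231.1 164. ]
(array([225.6, 245. ]), array([0.456, 0.105, 0.082]), [0.154, 0.008], 78)
(array([226.9, 223.4]), array([0.52 , 0.1  , 0.082]), [0.03, 0.019], 36)
(array([267.6, 187.8]), array([ 0.624, -0.023,  0.082]), [0.024, 0.024], 152)
```

View pics/s1z.png

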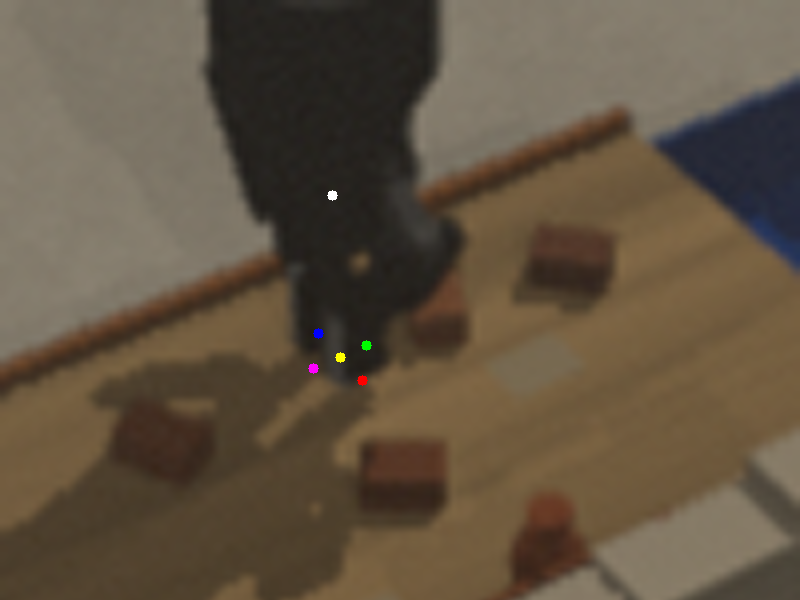

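The tool axes agree with the board, and the dark shape is a raised knuckle. I'll sweep B3 and B2 off together.

{"api": "jog_arm", "payload": {
  "plan": [
    [[0.2, 0.98, 0], 0],
    [[0.2, 0.98, 0], 0],
    [[0.2, 0.98, 0], 0],
    [[0.2, 0.98, 0], 0],
    [[0.2, 0.98, 0], 0],
    [[0.2, 0.98, 0], 0],
    [[0.2, 0.98, 0], 0],
    [[0.2, 0.98, 0], 0],
    [[0.2, 0.98, 0], 0],
    [[0, 0, 0], 0]
  ]
}}

```text
clock: 3.8
tcp_pos: [0.5149, 0.0946, 0.148]
orientation: [-2.438, -1.98, -0.002]
contact_force: [0.2, 0.8, -0.1]
grip_width: 0.0156
```

Run:
```python
from h import *
im=snap("scene","s2.png"); cv2.imwrite("pics/s2z.png",cv2.resize(im[140:220,200:320],(800,533),interpolation=2))
```

```text
(no output)
```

View pics/s2z.png

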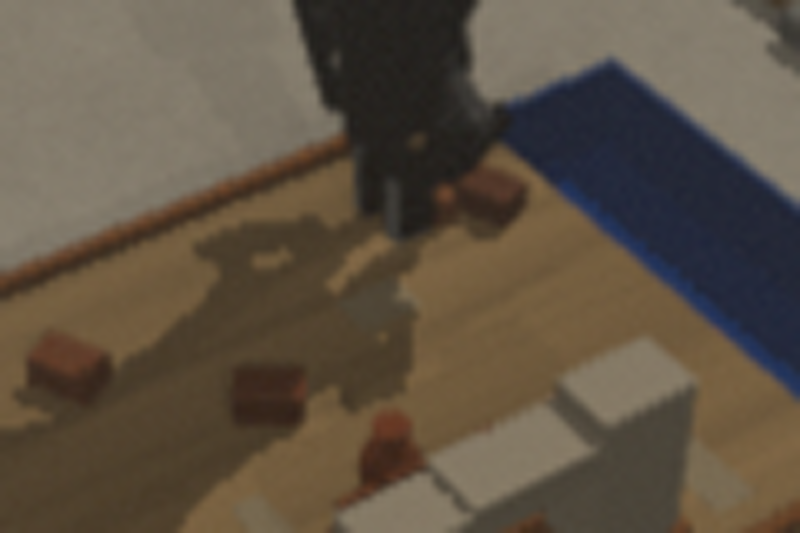

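Both bricks are ahead of the fingers, with B2 (490,195) slightly to the far side. I'll drift a little that way and carry on over the end.

{"api": "jog_arm", "payload": {
  "plan": [
    [[0.3, 0.98, 0], 0],
    [[0.3, 0.98, 0], 0],
    [[0.3, 0.98, 0], 0],
    [[0.3, 0.98, 0], 0],
    [[0.3, 0.98, 0], 0],
    [[0.2, 0.98, 0], 0],
    [[0.2, 0.98, 0], 0],
    [[0.2, 0.98, 0], 0],
    [[0.2, 0.98, 0], 0],
    [[0, 0.6, 0], 0],
    [[0, 0, 0], 0],
    [[0, 0, 0], 0]
  ]
}}

```text
clock: 5.05
tcp_pos: [0.5375, 0.1865, 0.1478]
orientation: [2.441, 1.978, -0.001]
contact_force: [-0.7, -0.3, -0.3]
grip_width: 0.0163
```

{"api": "jog_arm", "payload": {
  "plan": [
    [[0, 0, 3], 0],
    [[0, 0, 4], 0],
    [[-0.5, -4, 1], 0],
    [[-1, -4.5, 0], 0],
    [[-1, -4.5, 0], 0],
    [[-1, -4.5, 0], 0],
    [[-1, -4.5, 0], 0],
    [[-1, -4.5, 0], 0],
    [[0, 0, 0], 0],
    [[0, 0, 0], 0]
  ]
}}

```text
clock: 6.05
tcp_pos: [0.482, -0.08, 0.2279]
orientation: [2.445, 1.972, -0.001]
contact_force: [-0.4, 0.2, -0.3]
grip_width: 0.0159
```

Run:
```python
from h import *
im=snap("scene","s3.png"); t=snap("top","t3.png")
a=cv2.resize(im[130:260,130:370],(800,433),interpolation=2)
cv2.imwrite("pics/s3c.png",a)
for b in bricks(t): print(b) if b[0][1]>150 and 160<b[0][0]<320 else 0
print(get_obs()["tcp_pos"])
```

```text
(array([242. , 248.1]), array([0.446, 0.057, 0.082]), [0.251, 0.008], 78)
(array([195.4, 216.9]), array([0.541, 0.193, 0.082]), [0.028, 0.018], 29)
(array([268., 210.]), array([ 0.557, -0.023,  0.082]), [0.029, 0.021], 43)
(array([198. , 207.8]), array([0.568, 0.186, 0.082]), [0.028, 0.017], 55)
(array([267.6, 187.8]), array([ 0.624, -0.023,  0.082]), [0.024, 0.024], 152)
(array([207.7, 176. ]), array([0.664, 0.156, 0.082]), [0.028, 0.027], 170)
(array([194.3, 169.2]), array([0.686, 0.197, 0.082]), [0.028, 0.017], 44)
(array([268. , 170.9]), array([ 0.675, -0.025,  0.082]), [0.148, 0.032], 79)
(array([288. , 158.4]), array([ 0.713, -0.087,  0.082]), [0.21, 0.008], 78)
(array([200.5, 155.6]), array([0.727, 0.178, 0.082]), [0.057, 0.031], 81)
[ 0.48274684 -0.07749126  0.22804939]
```

View pics/s3c.png

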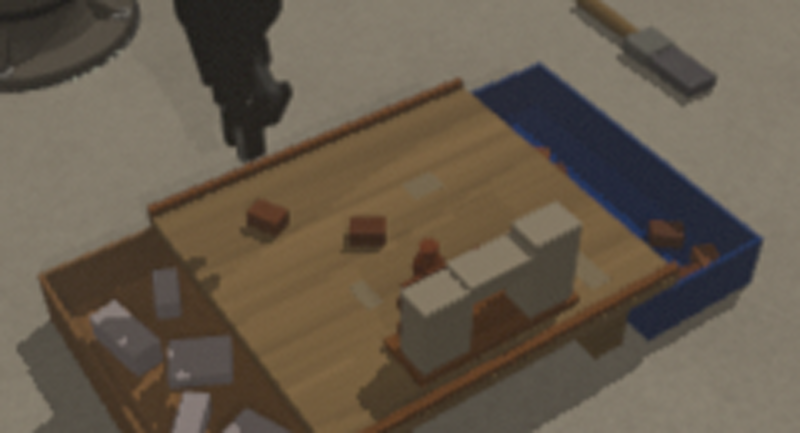

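Both bricks are in the blue box, seen by the top view at (195,217) and (198,208), and nothing else has moved. Next is B1. I'll start behind it at (0.547,-0.063) and sweep straight along the board's y.

{"api": "jog_arm", "payload": {
  "plan": [
    [[3.2, 0.7, 0], 0],
    [[3.2, 0.75, 0], 0],
    [[0, 0, -3], 0],
    [[0, 0, -3], 0],
    [[0, 0, -1.3], 0],
    [[0, 0, -0.7], 0],
    [[0, 0, 0], 0],
    [[0, 0, 0], 0]
  ]
}}

```text
clock: 6.95
tcp_pos: [0.5473, -0.0635, 0.1489]
orientation: [2.44, 1.977, 0.002]
contact_force: [-0.2, 0.6, -0.7]
grip_width: 0.0158
```

{"api": "jog_arm", "payload": {
  "plan": [
    [[0.2, 0.98, 0], 0],
    [[0.2, 0.98, 0], 0],
    [[0.2, 0.98, 0], 0],
    [[0.2, 0.98, 0], 0],
    [[0.2, 0.98, 0], 0],
    [[0.2, 0.98, 0], 0],
    [[0.2, 0.98, 0], 0],
    [[0.2, 0.98, 0], 0],
    [[0.2, 0.98, 0], 0],
    [[0.2, 0.98, 0], 0],
    [[0.2, 0.98, 0], 0],
    [[0.2, 0.98, 0], 0]
  ]
}}

```text
clock: 8.15
tcp_pos: [0.5707, 0.0547, 0.1479]
orientation: [-2.441, -1.978, 0.0]
contact_force: [-0.3, -1.7, 0.8]
grip_width: 0.0159
```

Run:
```python
from h import *
im=snap("scene","s4.png")
cv2.imwrite("pics/s4c.png",cv2.resize(im[130:260,130:370],(800,433),interpolation=2))
```

```text
(no output)
```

View pics/s4c.png

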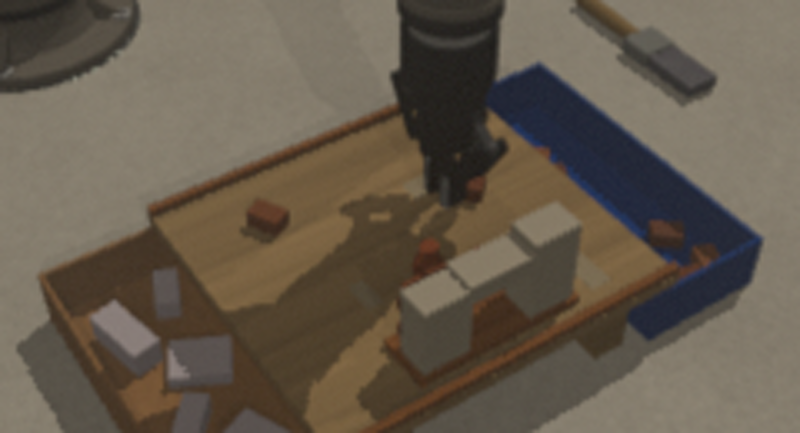

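B1 (475,188) is still centred ahead of the fingers, and the jug hasn't moved. I'll finish this sweep, then position behind B4.

{"api": "jog_arm", "payload": {
  "plan": [
    [[0.2, 0.98, 0], 0],
    [[0.2, 0.98, 0], 0],
    [[0.2, 0.98, 0], 0],
    [[0.2, 0.98, 0], 0],
    [[0.2, 0.98, 0], 0],
    [[0.2, 0.98, 0], 0],
    [[0.2, 0.98, 0], 0],
    [[0.2, 0.98, 0], 0],
    [[0.2, 0.98, 0], 0],
    [[0.2, 0.98, 0], 0],
    [[0.2, 0.98, 0], 0],
    [[0.2, 0.98, 0], 0]
  ]
}}

```text
clock: 9.4
tcp_pos: [0.5948, 0.1723, 0.1479]
orientation: [-2.441, -1.978, -0.0]
contact_force: [-0.2, 0.1, -0.3]
grip_width: 0.0159
```

{"api": "jog_arm", "payload": {
  "plan": [
    [[0.2, 0.6, 0], 0],
    [[0, 0, 0], 0],
    [[0, 0, 4], 0],
    [[0, 0, 4], 0],
    [[-1.7, -4.2, 0], 0],
    [[-1.7, -4.2, 0], 0],
    [[-1.7, -4.2, 0], 0],
    [[-1.7, -4.2, 0], 0],
    [[-1.7, -4.2, 0], 0],
    [[-1.7, -4.2, 0], 0],
    [[-1.7, -4.2, 0], 0],
    [[0, 0, 0], 0]
  ]
}}

```text
clock: 10.6
tcp_pos: [0.4744, -0.1237, 0.2275]
orientation: [2.451, 1.964, -0.007]
contact_force: [0.6, 0.7, 0.2]
grip_width: 0.0161
```

Run:
```python
from h import *
t=snap("top","t5.png"); print(get_obs()["tcp_pos"])
for b in bricks(t): print(b) if b[0][1]>150 and 160<b[0][0]<320 else 0
```

```text
[ 0.47589579 -0.12041567  0.22779782]
(array([251.5, 249.8]), array([0.441, 0.029, 0.082]), [0.308, 0.008], 78)
(array([284.3, 233.5]), array([ 0.486, -0.069,  0.082]), [0.03, 0.021], 14)
(array([195.4, 216.9]), array([0.541, 0.193, 0.082]), [0.028, 0.018], 29)
(array([197.5, 208. ]), array([0.568, 0.187, 0.082]), [0.028, 0.018], 55)
(array([198.3, 197. ]), array([0.601, 0.184, 0.082]), [0.027, 0.015], 146)
(array([267.6, 187.8]), array([ 0.624, -0.023,  0.082]), [0.024, 0.024], 152)
(array([207.7, 176. ]), array([0.664, 0.156, 0.082]), [0.028, 0.027], 170)
(array([194.3, 169.2]), array([0.686, 0.197, 0.082]), [0.028, 0.017], 44)
(array([268. , 170.9]), array([ 0.675, -0.025,  0.082]), [0.148, 0.032], 79)
(array([287.5, 158.2]), array([ 0.713, -0.086,  0.082]), [0.207, 0.008], 78)
(array([200.5, 155.6]), array([0.727, 0.178, 0.082]), [0.057, 0.031], 81)
```

Three bricks are in the box. Now B4.

{"api": "jog_arm", "payload": {
  "plan": [
    [[0.1, 0.8, -3], 0],
    [[0, 0, -3], 0],
    [[0, 0, -1.3], 0],
    [[0, 0, -0.7], 0],
    [[0, 0, 0], 0],
    [[0, 0, 0], 0],
    [[0.2, 0.98, 0], 0],
    [[0.2, 0.98, 0], 0],
    [[0.2, 0.98, 0], 0],
    [[0.2, 0.98, 0], 0],
    [[0.2, 0.98, 0], 0],
    [[0.2, 0.98, 0], 0]
  ]
}}

```text
clock: 11.85
tcp_pos: [0.4908, -0.0487, 0.148]
orientation: [2.441, 1.978, 0.0]
contact_force: [-0.0, 0.0, 0.6]
grip_width: 0.0159
```

{"api": "jog_arm", "payload": {
  "plan": [
    [[0.2, 0.98, 0], 0],
    [[0.2, 0.98, 0], 0],
    [[0.2, 0.98, 0], 0],
    [[0.2, 0.98, 0], 0],
    [[0.2, 0.98, 0], 0],
    [[0.2, 0.98, 0], 0],
    [[0.2, 0.98, 0], 0],
    [[0.2, 0.98, 0], 0],
    [[0.2, 0.98, 0], 0],
    [[0.2, 0.98, 0], 0],
    [[0.2, 0.98, 0], 0],
    [[0.2, 0.98, 0], 0]
  ]
}}

```text
clock: 13.05
tcp_pos: [0.5147, 0.0686, 0.1479]
orientation: [-2.441, -1.978, -0.0]
contact_force: [-0.0, 0.2, -1.0]
grip_width: 0.0157
```

Run:
```python
from h import *
im=snap("scene","s6.png")
cv2.imwrite("pics/s6c.png",cv2.resize(im[130:260,130:370],(800,433),interpolation=2))
```

```text
(no output)
```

View pics/s6c.png

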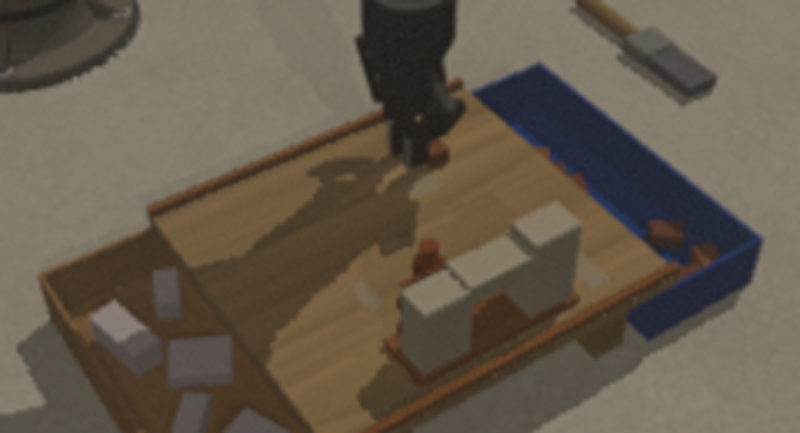

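B4 (438,152) is ahead of the fingers. I'll finish the sweep and retreat.

{"api": "jog_arm", "payload": {
  "plan": [
    [[0.2, 0.98, 0], 0],
    [[0.2, 0.98, 0], 0],
    [[0.2, 0.98, 0], 0],
    [[0.2, 0.98, 0], 0],
    [[0.2, 0.98, 0], 0],
    [[0.2, 0.98, 0], 0],
    [[0.2, 0.98, 0], 0],
    [[0.2, 0.98, 0], 0],
    [[0.2, 0.98, 0], 0],
    [[0.2, 0.98, 0], 0],
    [[0.2, 0.98, 0], 0],
    [[0.2, 0.98, 0], 0]
  ]
}}

```text
clock: 14.3
tcp_pos: [0.5388, 0.1863, 0.1479]
orientation: [-2.441, -1.978, -0.0]
contact_force: [-0.2, 1.2, -0.2]
grip_width: 0.0159
```

{"api": "jog_arm", "payload": {
  "plan": [
    [[0.2, 0.6, 0], 0],
    [[0, 0, 0], 0],
    [[0, 0, 4], 0],
    [[0, 0, 4], 0],
    [[-1.7, -4.2, 0], 0],
    [[-1.7, -4.2, 0], 0],
    [[-1.2, -4.2, 0], 0],
    [[0, -4.2, 0], 0],
    [[0, -4.2, 0], 0],
    [[0, 0, 0], 0],
    [[0, 0, 0], 0],
    [[0, 0, 0], 0]
  ]
}}

```text
clock: 15.5
tcp_pos: [0.4946, -0.0176, 0.228]
orientation: [-2.44, -1.979, -0.001]
contact_force: [0.7, 0.6, 0.1]
grip_width: 0.0162
```

Run:
```python
from h import *
t=snap("top","t7.png"); s=snap("scene","s7.png"); o=get_obs(); print(o["tcp_pos"],o["clock"],o["contact_force"])
for b in bricks(t): print(b) if b[0][1]>150 and 160<b[0][0]<320 else 0
cv2.imwrite("pics/f7.png",np.vstack([cv2.resize(t[135:275,160:365],(410,280),interpolation=2),cv2.resize(s[130:280,130:370],(410,256),interpolation=2)]))
```

```text
[ 0.49466769 -0.01711921  0.227957  ] 15.6 [-0.36367674 -0.03484158 -0.23390177]
(array([229.1, 245.7]), array([0.454, 0.094, 0.082]), [0.174, 0.008], 78)
(array([197.1, 217.7]), array([0.539, 0.188, 0.082]), [0.04, 0.028], 70)
(array([197.5, 208. ]), array([0.568, 0.187, 0.082]), [0.028, 0.018], 55)
(array([198.3, 197. ]), array([0.601, 0.184, 0.082]), [0.027, 0.015], 146)
(array([267.6, 187.8]), array([ 0.624, -0.023,  0.082]), [0.024, 0.024], 152)
(array([207.7, 176. ]), array([0.664, 0.156, 0.082]), [0.028, 0.027], 170)
(array([194.3, 169.2]), array([0.686, 0.197, 0.082]), [0.028, 0.017], 44)
(array([268. , 170.9]), array([ 0.675, -0.025,  0.082]), [0.148, 0.032], 79)
(array([288.1, 158.2]), array([ 0.714, -0.087,  0.082]), [0.21, 0.008], 78)
(array([200.5, 155.6]), array([0.727, 0.178, 0.082]), [0.057, 0.031], 81)
```

View pics/f7.png

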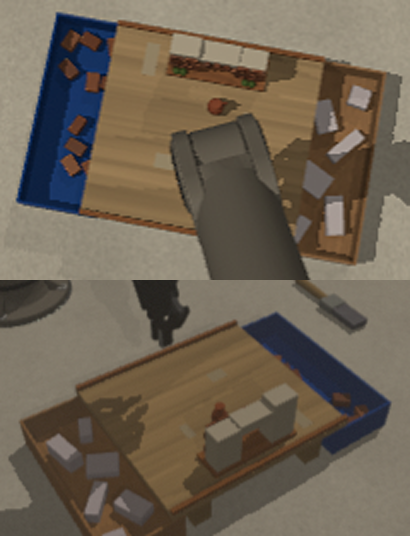

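Run:
```python
from h import *
t=snap("top","t8.png"); s=snap("scene","s8.png")
cv2.imwrite("pics/f8.png",np.hstack([cv2.resize(t[185:245,165:225],(400,400),interpolation=2),cv2.resize(s[150:210,265:325],(400,400),interpolation=2)]))
print(np.abs(t.astype(int)-cv2.imread("pics/t7.png")).max(2)[190:240,170:210].max())
c=(np.float32([.582,-.004])); print(ray("top",[205,219],.02)[0][:2]-c)
```

```text
5
[-0.04136628  0.17573845]
```

View pics/f8.png

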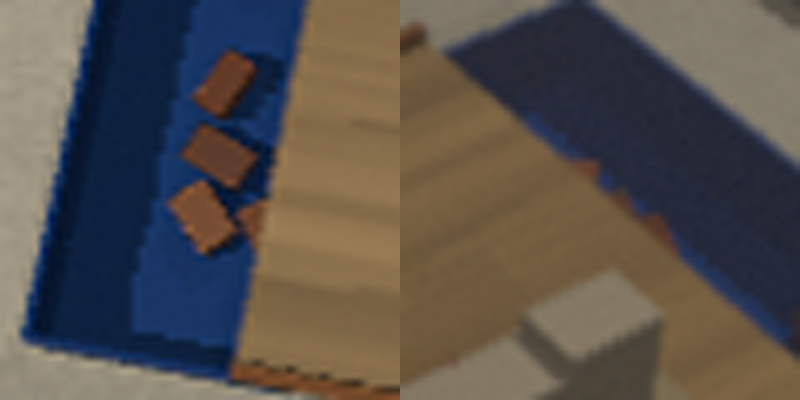

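All four bricks lie still in the blue box. The fourth is partly under the board's end, and its visible corner puts its middle at about 160 mm in board y, inside the wall at 144 mm. I'm handing in.

```bash
python3 -c "
from bench import *
print(hand_in())"
```

```text
the job is handed in; nothing more can be done
None
```

I swept all four bricks off the +y end of the board into the blue brick box and handed the job in at about 16 s of the 64 s. It took three straight sweeps with the fingertips about 5 mm above the board: bricks 2 and 3 together, then brick 1, then brick 4.

- **Bricks:** The last pictures show the board clear and the bricks at rest in the box, with two successive frames the same. Brick 4 is partly hidden under the board's end. I judged it inside the box from its one visible corner, so I did not see all of it.
- **Other objects:** The jug and archway gave the same image positions before and after. The brush looked unmoved in the last pictures. I did not re-measure the glue bottle, but the arm only passed over it with about 10 cm to spare.
- **Forces:** The wrist force readings after each move stayed under 2 N. No check failed, and hand-in gave no verdict.

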